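Put the square-headed locker key away in the key cabinet

TASK

Lift the locker key with the square head up and off its hook, stand it blade down, fully home, in the slot inside the open part of the cabinet and let go of it, then slide the smoked-glass door fully shut over it. Leave the round-headed key on its hook and do not disturb the other things on the shelf.

Things in the scene. Friction and masses are not known exactly. Their poses are not given: they have to be found in the camera images.
- key_stand: Fixed dark steel key stand: base 100 x 250 x 12 mm, end posts carrying a 12 mm square crossbar (axis 140 mm high, 242 mm long in y). Two steel hooks (6 mm rod) stick out to its -x at y = +-55 mm: level for 54 mm from the crossbar's axis, then the last 6 mm turn up by 9 mm (highest point 12 mm above the rod's axis). Origin: on the shelf below the crossbar's middle, z up.
- hook_left (a point): point on the axis of the level part of the hook at the stand's +y side, 34 mm out from the crossbar's axis (where a key hangs), height 140 mm; axes as the stand's
- hook_right (a point): the same point of the hook at the stand's -y side
- square_key: Bare aluminium locker key, SQUARE head, about 35 g, hanging on either hook. Blade 12 mm wide (y), 8 mm thick (x), 50 mm long, last 7 mm narrowed to 8 x 5 mm. Origin at the blade's tip (lowest point), z from tip to head, axes as the stand's when hung; flat of the head in the y-z plane. Must rise at least 9, at most 22 mm to pass over the hook's upturned tip towards the stand's -x.
- square_key_head (a point): centre of the square head, 70 mm from the blade's tip: a frame 40 x 40 mm (y, z), 8 mm thick (x), 6 mm wide bars round a 28 x 28 mm opening through which the hook passes; axes as the key's
- round_key: Locker key of the same size and metal with a ROUND ring head (40 mm outer, 28 mm inner diameter, 8 mm thick), hanging on the other hook; origin and axes as for the square key. To be left hanging.
- cabinet: Fixed low key cabinet of frosted white acrylic, 140 (x) x 320 (y) x 107 mm tall; origin at the centre of its underside, z up. Its -y half has a roof; its +y half is a well open at the top (inside 130 x 155 mm) while the door is open. In the well stands a grey block 50 x 60 mm, top 40 mm high, with one slot. Aluminium rails, 111.5 mm high, run along both long top edges.
- slot_floor (a point): centre of the floor of the slot in the block, at the cabinet's (0, 90, 10) mm; axes as the cabinet's. With the key fully home its blade tip stands here (its head's top is then at 100 mm, below the door).
- slot_mouth (a point): centre of the slot's mouth, at the cabinet's (0, 90, 40) mm. The slot is 11 mm (x) x 15 mm (y), 30 mm deep, with a 3 mm chamfer round its mouth; it takes the blade with the key's y along the cabinet's y, either way round.
- glass_door (a joint): travel (m) of the smoked-glass door, a 140 x 160 x 5 mm pane on the cabinet's top (107.5 to 112.5 mm high) sliding along the cabinet's y: 0 = fully shut over the well, at its stop; 0.155 = fully open (moved to the cabinet's -y). Starts open by 0.138 to 0.155, slides with about 1 N and stays where it is left.
- door_handle (a point): middle of the door's aluminium handle bar, 70 mm long (x), 12 mm thick (y), standing 22 mm up from the pane; the point is 123.5 mm above the shelf, the bar's top 134.5 mm. Axes as the cabinet's. At the cabinet's y = 25 mm with the door shut, y = 25 mm minus the travel otherwise.
- hearing_aid_case: silver hearing-aid case, 60 x 75 x 32 mm, bystander; origin under its centre
- doorstop: black rubber wedge doorstop, 106 x 42 x 33 mm, bystander; origin under its centre
- trinket_bowl: pink ceramic trinket bowl, 110 mm across, 40 mm tall, bystander; origin under its centre
Things that resemble listed ones, but are neither listed nor needed, are in the scene too. What is shaped like the square_key but orange or yellow is not meant.

How it is judged:
By the outcome, as a careful person would: the job done as asked, in the order asked, and still so for the second after the job is handed in, with the robot touching nothing.
It also fails if it takes over 67 s, if anything falls off the work surface, if the arm or the gripper's body presses on something with over 40 N, if the wrist force passes 120 N, or if a joint passes its speed limit or range.

ROBOT

A 7-joint arm with a two-finger parallel gripper is mounted at the origin on the work surface. World frame = base frame: x ahead of the robot, y to its left, z up, the work surface at z = 0. Lengths are in m, angles in degrees, forces in N, time in s.
With the tool pointing down it reaches from about 0.425 to 0.875 m from the base axis. Payload 4.7 kg.
Tool frame: the origin (TCP) lies on the centre line of the jaws, within the pads' length; the fingertips stand 8 mm ahead of it and the grasp point (between the pads) lies 11 mm behind it; z points along the fingers, y is the direction in which the jaws open and shut (so a half turn about z gives the same grasp; the last joint's range is limited). The gripper opens to 87 mm and grips with 3 to 60 N. Pads are 19 mm wide; open, the fingers measure 117 mm over their backs; the gripper's body (75 mm by 190 mm) begins 51 mm behind the grasp point.
Start: joints at [-75.224, 18.392, -4.016, 83.108, 1.295, 78.541, -3.26], TCP at [0.157, 0.631, 0.231] pointing down, gripper open.
Joint ranges: [-163.93, 163.93], [-17.29, 119.83], [-79.2, 71.16], [3.27, 140.29], [-89.18, 269.18], [5.43, 117.66], [-154.24, 154.24]. Speed limits (degrees/s): [147.25, 147.25, 180, 180, 180, 180, 180].

INTERFACE

Orientations are given as [roll, pitch, yaw] about the fixed x, y, z axes, in that order (R = Rz(yaw) Ry(pitch) Rx(roll)).
In Python, from cell import env gives the robot as it stands. The module is installed in compiled form; this text tells all that it offers.
- The arm moves only by the tool move_arm, never from a script. Its argument "steps" is a list of rows, each a list of 2 entries, a list of its own where there are three numbers: the shift along the tool's x, y, z in m, then the turn about the tool's z in rad. A call has 1 to 20 rows; each row is the pose to reach, as a shift and turn from the pose commanded when the call began, along the tool's axes at that moment; what a row does not reach only later rows make up. A row lasts 1/8 s, in which the tool goes at most 62.5 mm and 10.7 degrees, less where a joint would pass 70% of its speed; a pose out of reach is approached as far as the arm can. A call with a gripper value outside its range is refused whole. "hand" is the closure, from -1 (fully open) to 1 (shut), set as the call begins (left out, the last holds). The fingers move at their own pace and stop on an object; "squeeze" is the grip in N (left out, the last holds). Time passes only in rows, so rows that repeat a pose let the fingers close. It gives the time, the measured TCP pose, the force and the opening at its end, in the units of the state.
- env.get_obs(): the state, without advancing time (a new reading comes with each control period).
- env.read_camera(name): name is "scene" or "top" or "wrist"; returns (picture, depth): 384x512x3 uint8, red, green, blue; 384x512 float32, m along the optical axis (not along the pixel's ray), 0 where there is no reading.
- env.calibration(name): a dict with "intrinsics" (3x3 intrinsics, pixels), "D" ([k1, k2, p1, p2, k3] as OpenCV has them; the pictures are not rectified), "position" and "orientation" of the camera in the world; the wrist camera has in their place "mount" (4x4, takes a point from camera to tool coordinates, whose origin is the TCP and whose axes are the flange's). Camera axes: x right, y up, looking along -z (the intrinsics and any distortion apply to the point x, -y, -z); pixel columns grow to the right and rows downward; lengths in m; the calibration is good to about 2 mm. A picture is of the moment at which its call begins: read the wrist's pose just before it. calibration takes no time and is no camera call.
- env.sign_off(): hands the job in, once; it reports no verdict.
Trained networks look in the newest picture that a camera, given by its name, has taken for a name from the list of things; names that differ only in an ending like _2 or _b are one class to them, and where a whole thing is asked for, a point or a joint stands for the part that bears it (a point fixed in the world has none). Each returns a list of dicts, best first, with "conf" (0 to 1); they miss things now and then, are a little off and sometimes report something else, mostly with a low value. They report only what shows in the picture. A call takes as long as a camera call. They do not tell look-alikes from the thing itself.
- env.cut_out(camera, query): "region" (384x512 bool, what is visible of it) and "uv" ([column, row] in pixels, amid what is visible of it).
The state is a dict: "time_s": time; "qpos": joint angles; "joint_velocities": joint speeds; "effort": joint torques, N m; "tool_pos": TCP position; "tool_rot": TCP orientation; "force": force on the tool from outside, world axes, zero at the start; "wrist_torque": the same for the moment, N m; "grip_width": finger opening in m.
Only numpy, scipy, OpenCV 4.12 (cv2) and the standard library are available. Lean on these libraries where they do the work, as an engineer would, in place of code of your own. Each camera call takes 0.05 s, during which the arm holds its last target. There are 200 camera calls.

## Working session

There is one attempt and no reset: what is moved stays moved. The work goes in short steps, Python scripts to look and compute and a tool call to move; the robot and the scene stay as the last step left them, time stands still between calls to the robot, and variables do not carry over. Pictures are saved under pics/ and viewed, about 8 in all and at most 12, crops included, and the job is handed in when it is done.

Besides the shell and the picture viewer there is one more tool, called by a JSON object that holds its "name" and its "arguments", one argument or row to a line. move_arm: Moves the arm, as the interface text tells. Its arguments: {"type":"object","properties":{"steps":{"type":"array"},"hand":{"type":"number"},"squeeze":{"type":"number"}},"required":["steps"]}

```bash
mkdir -p pics
cat > h.py <<'E'
import numpy as np, cv2
from scipy.spatial.transform import Rotation as R
from cell import env
def shot(cam,name=None):
    o=env.get_obs(); im,d=env.read_camera(cam)
    if name: cv2.imwrite(f'pics/{name}.png',cv2.cvtColor(im,cv2.COLOR_RGB2BGR))
    return im,d,o
def Rm(a):
    a=np.array(a,float)
    return a if a.shape==(3,3) else (R.from_quat(a).as_matrix() if a.size==4 else R.from_euler('xyz',a,degrees=True).as_matrix())
def campose(cam,o):
    c=env.calibration(cam)
    if cam=='wrist':
        M=np.array(c['mount']); T=np.eye(4); T[:3,:3]=Rm(o['tool_rot']); T[:3,3]=o['tool_pos']; M=T@M
        return c,M[:3,:3],M[:3,3]
    return c,Rm(c['orientation']),np.array(c['position'])
def ray(cam,uv,o):
    c,Rc,t=campose(cam,o)
    p=cv2.undistortPoints(np.array(uv,np.float64).reshape(-1,1,2),np.array(c['intrinsics']),np.array(c['D'])).reshape(-1,2)
    return np.c_[p[:,0],-p[:,1],-np.ones(len(p))]@Rc.T,t
def cloud(cam,d,o):
    v,u=np.nonzero(d>0); r,t=ray(cam,np.c_[u,v],o)
    P=np.full(d.shape+(3,),np.nan); P[v,u]=t+r*d[v,u][:,None]; return P
def atz(cam,uv,z,o):
    r,t=ray(cam,uv,o); return t+r*((z-t[2])/r[:,2])[:,None]
def proj(cam,X,o):
    c,Rc,t=campose(cam,o); q=(np.atleast_2d(X)-t)@Rc; q=q*[1,-1,-1]
    return cv2.projectPoints(q,np.zeros(3),np.zeros(3),np.array(c['intrinsics']),np.array(c['D']))[0].reshape(-1,2)
E
python3 - <<'E'
from h import *
for c in('scene','top','wrist'):
    im,d,o=shot(c,c+'0'); print(c,{k:np.round(v,4).tolist() for k,v in env.calibration(c).items()})
print(o)
a=[cv2.imread(f'pics/{c}0.png') for c in('scene','top')]
cv2.imwrite('pics/s1.png',cv2.resize(a[0],(800,600))); cv2.imwrite('pics/t1.png',cv2.resize(a[1],(800,600)))
for c in('scene','top'):
    for n in('square_key','round_key','key_stand','cabinet','door_handle','hearing_aid_case','doorstop','trinket_bowl'):
        print(c,n,[(round(x['conf'],2),np.round(x['uv']).tolist(),int(x['region'].sum())) for x in env.cut_out(c,n)])
E
```

```text
scene {'intrinsics': [[489.2174, 0.0, 259.7284], [0.0, 489.2174, 193.7379], [0.0, 0.0, 1.0]], 'D': [-0.026, 0.0, 0.0, 0.0, 0.0], 'position': [1.1821, -0.2372, 0.9099], 'orientation': [40.2571, -0.9921, 65.7795]}
top {'intrinsics': [[352.1123, 0.0, 258.4498], [0.0, 352.1123, 193.5564], [0.0, 0.0, 1.0]], 'D': [-0.1085, 0.0, 0.0, 0.0, 0.0], 'position': [0.4978, 0.0377, 0.9022], 'orientation': [4.6905, 0.4613, -89.4552]}
wrist {'intrinsics': [[266.7923, 0.0, 254.1916], [0.0, 266.7923, 192.0006], [0.0, 0.0, 1.0]], 'D': [-0.064, 0.0, 0.0, 0.0, 0.0], 'mount': [[0.001, 0.9533, 0.3021, 0.0828], [1.0, -0.0008, -0.0008, -0.001], [-0.0005, 0.3021, -0.9533, -0.1539], [0.0, 0.0, 0.0, 1.0]]}
{'time_s': 0.1, 'qpos': array([-75.22357446,  18.43511855,  -4.01626498,  83.16599326,
         1.29475297,  78.53969776,  -3.26033515]), 'joint_velocities': array([-0.02607267, -0.07542085,  0.00705839, -0.20682158,  0.09252232,
        0.00549188, -0.04400558]), 'effort': array([ 1.48802574e-04, -4.92573309e+01, -4.05510301e-01, -3.13397384e+01,
       -6.40103314e-02,  3.95294360e-02,  8.01801548e-05]), 'too
[... 624 characters left out ...]
], 4847)]
scene hearing_aid_case [(0.84, [183.0, 318.0], 1349)]
scene doorstop [(0.79, [239.0, 165.0], 681), (0.57, [184.0, 321.0], 1313)]
scene trinket_bowl [(0.71, [293.0, 276.0], 2027)]
top square_key [(0.74, [128.0, 251.0], 192), (0.63, [138.0, 209.0], 93), (0.44, [166.0, 255.0], 181)]
top round_key [(0.63, [186.0, 204.0], 79), (0.42, [174.0, 202.0], 3684), (0.38, [355.0, 196.0], 9333)]
top key_stand [(0.77, [178.0, 205.0], 3770)]
top cabinet [(0.63, [357.0, 196.0], 9228), (0.63, [175.0, 204.0], 3806)]
top door_handle [(0.55, [392.0, 189.0], 4120)]
top hearing_aid_case [(0.64, [348.0, 131.0], 755)]
top doorstop [(0.96, [243.0, 267.0], 721)]
top trinket_bowl [(0.83, [256.0, 122.0], 1419)]
```

View pics/s1.png

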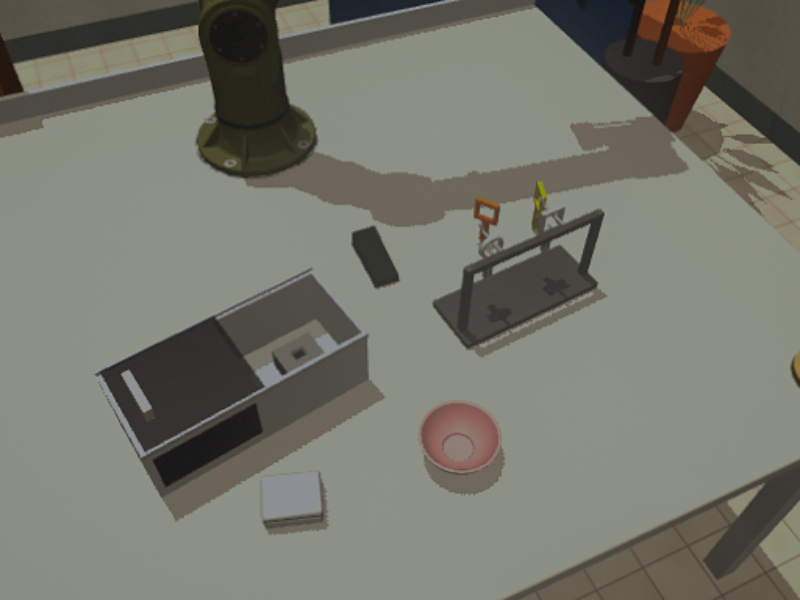

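View pics/t1.png

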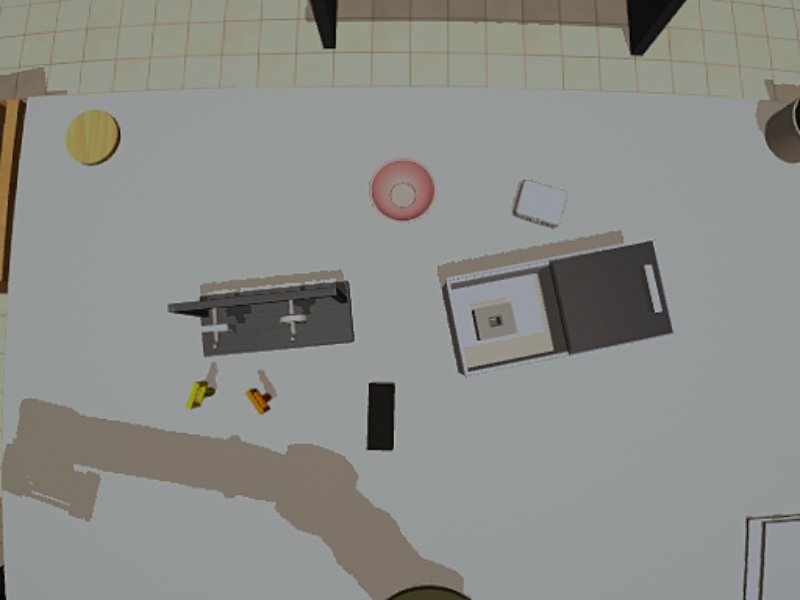

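The scene view shows the cabinet (150,239 in 512-px coordinates) with its door open, and the stand (330,183). The square-looking key hangs on the hook at (352,137), the round one at (312,157). The orange (310,135) and yellow (346,125) keys stand loose in front of the stand.

Run:
```python
from h import *
for cam,nm in(('scene','key_stand'),('top','key_stand'),('top','cabinet'),('scene','cabinet')):
    im,d,o=shot(cam); P=cloud(cam,d,o)
    r=[x for x in env.cut_out(cam,nm)][0]['region']
    m=cv2.dilate(r.astype(np.uint8),np.ones((15,15)))>0
    def box(lab,zl,zh,extra=True):
        q=P[m&(P[...,2]>zl)&(P[...,2]<zh)&extra]
        if len(q)<10: return print(lab,len(q))
        c,s,a=cv2.minAreaRect((q[:,:2]*1000).astype(np.float32)); print(cam,lab,len(q),np.round(c),np.round(s),round(a,1),'zmed',round(np.median(q[:,2]),4))
    if nm=='key_stand': box('crossbar',.142,.152); box('base',.008,.016); box('high',.152,.3)
    else: box('top',.1,.12); box('handle',.126,.14); box('block',.036,.044)
im,d,o=shot('top'); P=cloud('top',d,o)
for uv in((128,251),(166,255),(138,209),(186,204)):
    v,u=uv[1],uv[0]; q=P[v-6:v+7,u-6:u+7].reshape(-1,3); k=np.nanargmax(q[:,2]); print(uv,np.round(q[k],3),np.round(np.nanmedian(q,0),3))
s=cv2.imread('pics/scene0.png')[100:220,270:400]; w=cv2.imread('pics/wrist0.png')
cv2.imwrite('pics/c2.png',np.hstack([cv2.resize(s,(400,384),interpolation=2),cv2.resize(w,(400,384)) ]))
```

```text
scene crossbar 694 [534. 256.] [ 71. 243.] 6.8 zmed 0.1464
scene base 2869 [503. 251.] [183. 251.] 6.0 zmed 0.0126
scene high 11 [517. 257.] [ 32. 121.] 5.8 zmed 0.1526
top crossbar 804 [535. 256.] [ 68. 242.] 6.3 zmed 0.146
top base 2815 [543. 257.] [101. 250.] 6.6 zmed 0.012
high 3
top top 5013 [ 559. -186.] [150. 321.] 11.4 zmed 0.1117
top handle 199 [ 584. -312.] [68. 14.] 11.2 zmed 0.1335
top block 557 [ 543. -108.] [131. 161.] 11.7 zmed 0.0396
scene top 6258 [ 558. -186.] [153. 321.] 11.7 zmed 0.1126
scene handle 223 [ 586. -311.] [71. 12.] 11.8 zmed 0.1347
scene block 913 [ 561. -187.] [142. 318.] 12.2 zmed 0.0404
(128, 251) [0.422 0.361 0.093] [0.424 0.359 0.055]
(166, 255) [0.413 0.263 0.093] [0.418 0.266 0.056]
(138, 209) [0.526 0.301 0.151] [0.524 0.323 0.108]
(186, 204) [0.538 0.202 0.15 ] [0.536 0.213 0.116]
```

View pics/c2.png

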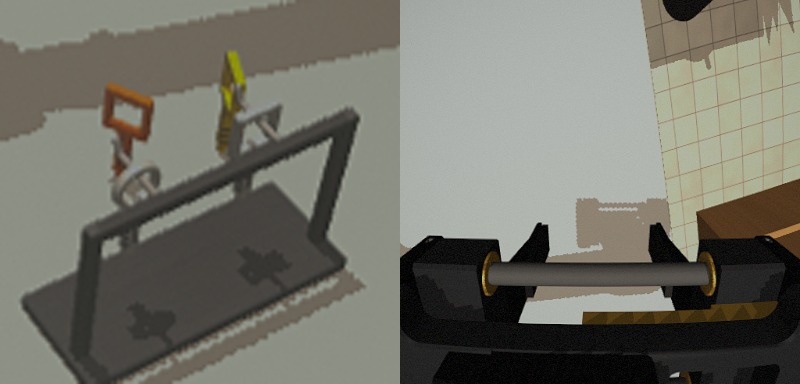

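The grey square key is on the +y hook, near (0.526, 0.301). The candidates were orange (310,135), yellow (346,125), the round ring (312,157) and the square frame (352,137), so I choose the last. Next I move above it for a wrist look.

```bash
cat >> h.py <<'E'
def plan(p,yaw,o=None):
    "shift in tool axes (mm) and turn (rad) from measured pose to world p, tool yaw (deg)"
    o=o or env.get_obs(); Rt=Rm(o['tool_rot']); s=Rt.T@(np.array(p)-o['tool_pos'])
    dy=(yaw-o['tool_rot'][2]+180)%360-180
    print('shift mm',np.round(s*1000,1),'turn rad',round(-np.radians(dy),4),'t',round(o['time_s'],2),'tcp',np.round(o['tool_pos'],4),'rot',np.round(o['tool_rot'],2),'F',np.round(o['force'],1),'w',round(o['grip_width'],4))
E
python3 -c "
from h import *
plan((.571,.306,.27),-173.4)"
```

```text
shift mm [-480.2 -215.2  -39.4] turn rad -0.359 t 1.4 tcp [0.157  0.6308 0.2306] rot [1.8000e+02 1.0000e-02 1.6603e+02] F [0.7 0.6 0.5] w 0.087
```

{"name": "move_arm", "arguments": {
  "steps": [
    [[0,0,-0.04],0],
    [[-0.05,-0.0225,-0.04],-0.05],
    [[-0.1,-0.045,-0.04],-0.1],
    [[-0.15,-0.067,-0.04],-0.15],
    [[-0.2,-0.09,-0.04],-0.2],
    [[-0.25,-0.112,-0.04],-0.25],
    [[-0.3,-0.134,-0.04],-0.3],
    [[-0.35,-0.157,-0.04],-0.33],
    [[-0.4,-0.179,-0.04],-0.359],
    [[-0.44,-0.197,-0.04],-0.359],
    [[-0.47,-0.21,-0.04],-0.359],
    [[-0.48,-0.215,-0.04],-0.359],
    [[-0.48,-0.215,-0.04],-0.359],
    [[-0.48,-0.215,-0.04],-0.359],
    [[-0.48,-0.215,-0.04],-0.359]
  ],
  "hand": -1
}}

```text
time_s: 3.28
tool_pos: [0.5697, 0.3079, 0.2708]
tool_rot: [180.0, -0.0, -173.2]
force: [0.5, -0.5, -0.5]
grip_width: 0.087
```

Run:
```python
from h import *
im,d,o=shot('wrist','w3'); P=cloud('wrist',d,o); np.save('w3.npy',P)
plan((.571,.306,.27),-173.4,o)
for n in('square_key','round_key'):
  for x in env.cut_out('wrist',n):
    q=P[x['region']]; q=q[q[:,2]>.10]
    if len(q)>5:
        c,s,a=cv2.minAreaRect((q[:,:2]*1000).astype(np.float32)); print(n,round(x['conf'],2),np.round(x['uv']),len(q),np.round(c),np.round(s),round(a,1),np.round(np.percentile(q[:,2],[5,50,98]),3))
b=cv2.imread('pics/w3.png'); cv2.imwrite('pics/w3b.png',cv2.resize(b,(800,600)))
```

```text
shift mm [-1.1 -2.   0.8] turn rad 0.0027 t 3.27 tcp [0.5697 0.3079 0.2708] rot [ 1.7995e+02 -1.0000e-02 -1.7325e+02] F [ 0.5 -0.5 -0.5] w 0.087
square_key 0.87 [261. 139.] 423 [523. 308.] [ 8. 40.] 5.9 [0.114 0.149 0.15 ]
round_key 0.8 [163. 142.] 366 [538. 199.] [10. 39.] 4.5 [0.115 0.144 0.149]
```

View pics/w3b.png

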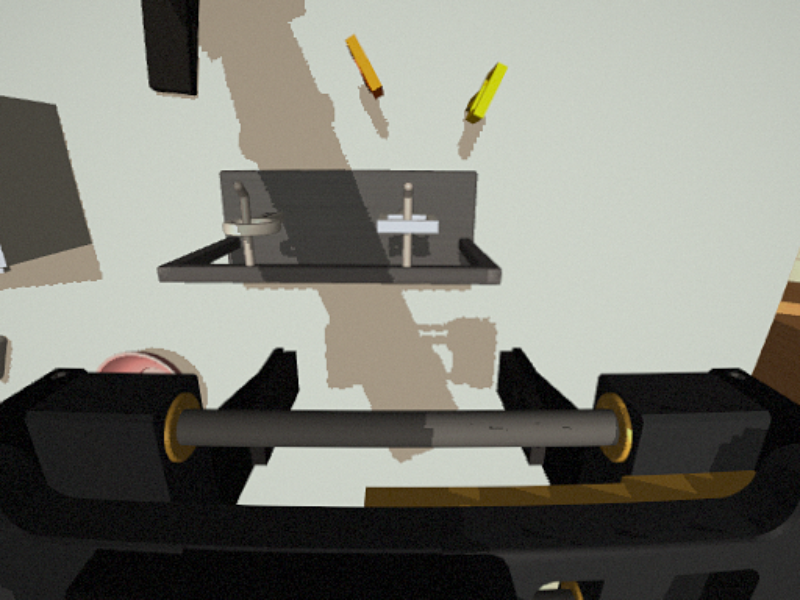

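The wrist view confirms the square head at (408,226 of 800 px). Measured, it is at (0.523, 0.308), 8 x 40 mm with its top at 0.149, and all of that is as expected. Now I grasp it across its sides.

```bash
python3 -c "
from h import *
P=np.load('w3.npy');q=P.reshape(-1,3);q=q[np.isfinite(q[:,0])]
k=q[(abs(q[:,2]-.146)<.004)&(q[:,0]>.53)&(q[:,0]<.6)&(q[:,1]>.12)&(q[:,1]<.40)]
f=np.polyfit(k[:,1],k[:,0],1);k=k[abs(np.polyval(f,k[:,1])-k[:,0]-0)<.012];print(len(k),cv2.minAreaRect((k[:,:2]*1000).astype(np.float32)))
plan((.523,.308,.12),-173.4)"
```

```text
2487 ((558.7443237304688, 256.51568603515625), (23.441009521484375, 240.88143920898438), 5.002649307250977)
shift mm [ 46.8   6.4 150.7] turn rad 0.0013 t 3.42 tcp [0.5703 0.307  0.2707] rot [ 179.98    0.   -173.32] F [ 0.1 -0.4  0.6] w 0.0868
```

{"name": "move_arm", "arguments": {
  "steps": [
    [[0.024,0.003,0.02],0],
    [[0.047,0.006,0.04],0],
    [[0.047,0.006,0.07],0],
    [[0.047,0.006,0.1],0],
    [[0.047,0.006,0.125],0],
    [[0.047,0.006,0.14],0],
    [[0.047,0.006,0.15],0],
    [[0.047,0.006,0.15],0],
    [[0.047,0.006,0.15],0]
  ]
}}

```text
time_s: 4.55
tool_pos: [0.5241, 0.3072, 0.1216]
tool_rot: [180.0, 0.1, -173.4]
force: [0.8, -0.4, 0.3]
grip_width: 0.0872
```

{"name": "move_arm", "arguments": {
  "steps": [
    [[0,0,0],0],
    [[0,0,0],0],
    [[0,0,0],0],
    [[0,0,0],0],
    [[0,0,0],0],
    [[0,0,0],0],
    [[0,0,0],0],
    [[0,0,0],0]
  ],
  "hand": 1,
  "squeeze": 20
}}

```text
time_s: 5.55
tool_pos: [0.5235, 0.3069, 0.1206]
tool_rot: [180.0, 0.0, -173.4]
force: [0.6, -0.3, -0.8]
grip_width: 0.0398
```

{"name": "move_arm", "arguments": {
  "steps": [
    [[0,0,-0.005],0],
    [[0,0,-0.01],0],
    [[0,0,-0.0155],0],
    [[0,0,-0.0155],0],
    [[0.01,0,-0.0155],0],
    [[0.02,0,-0.0155],0],
    [[0.03,0,-0.0155],0],
    [[0.04,0,-0.0155],0],
    [[0.046,0,-0.0155],0],
    [[0.046,0,-0.0155],0],
    [[0.046,0,-0.05],0],
    [[0.046,0,-0.09],0],
    [[0.046,0,-0.13],0],
    [[0.046,0,-0.145],0],
    [[0.046,0,-0.15],0],
    [[0.046,0,-0.15],0],
    [[0.046,0,-0.15],0]
  ]
}}

```text
time_s: 7.68
tool_pos: [0.4772, 0.3012, 0.2689]
tool_rot: [-179.9, -0.1, -173.4]
force: [0.4, -0.1, -1.0]
grip_width: 0.0397
```

Run:
```python
from h import *
im,d,o=shot('wrist','w4'); P=cloud('wrist',d,o)
Rt=Rm(o['tool_rot']); L=(P-o['tool_pos'])@Rt
for x in env.cut_out('wrist','square_key'):
    q=L[x['region']]; print(round(x['conf'],2),np.round(x['uv']),len(q),np.round(np.nanpercentile(q,[5,50,95],axis=0)*1000,1).tolist())
s,_,_=shot('scene','s4'); 
a=cv2.imread('pics/w4.png')[150:384]; b=cv2.imread('pics/s4.png')[60:240,240:440]
cv2.imwrite('pics/c4.png',np.hstack([cv2.resize(a,(450,400)),cv2.resize(b,(350,400))]))
# target above slot: cabinet yaw 11.5
plan((.541,-.098,.27),-168.5,o)
# slot fine measure from top camera
P=cloud('top',*shot('top')[1:]); 
q=P.reshape(-1,3);q=q[np.isfinite(q[:,0])]
c0=np.array([.559,-.186]);th=np.radians(11.5);B=np.array([[np.cos(th),-np.sin(th)],[np.sin(th),np.cos(th)]])
l=(q[:,:2]-c0)@B
m=(abs(l[:,0])<.045)&(abs(l[:,1]-.09)<.045)&(abs(q[:,2]-.04)<.003)
print(cv2.minAreaRect((q[m][:,:2]*1000).astype(np.float32)))
m=(abs(l[:,0])<.015)&(abs(l[:,1]-.09)<.015)&(q[:,2]<.033); print(m.sum(), np.round(np.c_[q[m],l[m]],3)[:20])
```

```text
0.91 [299. 138.] 463 [[30.3, 54.0, 178.2], [48.1, 62.5, 184.3], [64.4, 72.1, 268.4]]
0.8 [257. 236.] 2299 [[-2.5, -19.2, -28.3], [4.8, -1.2, 4.5], [5.4, 17.3, 51.3]]
0.65 [234. 118.] 352 [[49.9, -38.7, 178.1], [65.7, -28.2, 179.9], [82.0, -18.4, 268.7]]
shift mm [ -17.5 -403.9   -0.6] turn rad -0.0855 t 7.67 tcp [0.4772 0.3012 0.2689] rot [-1.7992e+02 -1.3000e-01 -1.7340e+02] F [ 0.4 -0.1 -1. ] w 0.0397
((541.5714721679688, -98.5892333984375), (50.07246398925781, 60.927642822265625), 11.715723037719727)
26 [[ 0.547 -0.097  0.033  0.006  0.089]
 [ 0.548 -0.103  0.013  0.006  0.084]
 [ 0.548 -0.105  0.016  0.005  0.082]
 [ 0.547 -0.105  0.032  0.004  0.082]
 [ 0.546 -0.096  0.007  0.005  0.091]
 [ 0.546 -0.098  0.01   0.004  0.089]
 [ 0.546 -0.101  0.011  0.004  0.086]
 [ 0.546 -0.104  0.008  0.003  0.083]
 [ 0.546 -0.106  0.012  0.003  0.081]
 [ 0.545 -0.105  0.029  0.002  0.082]
 [ 0.543 -0.096  0.011  0.002  0.092]
 [ 0.543 -0.098  0.01   0.002  0.089]
 [ 0.543 -0.101  0.008  0.001  0.086]
 [ 0.543 -0.103  0.012  0.001  0.084]
 [ 0.543 -0.106  0.011  0.     0.082]
 [ 0.542 -0.106  0.024 -0.     0.081]
 [ 0.541 -0.096  0.007 -0.     0.092]
 [ 0.541 -0.099  0.007 -0.001  0.089]
 [ 0.541 -0.101  0.008 -0.001  0.087]
 [ 0.54  -0.103  0.012 -0.002  0.085]]
```

View pics/c4.png

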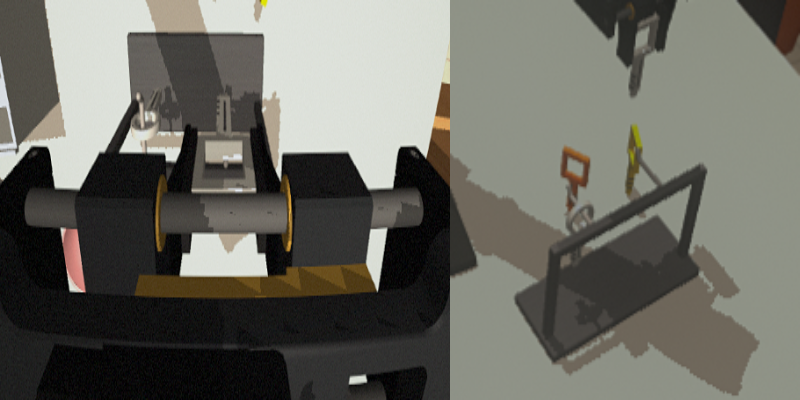

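The key is off its hook and gripped, and the round key is still hanging at (578,215). I carry it to beside the slot, high up, and look again.

{"name": "move_arm", "arguments": {
  "steps": [
    [[-0.01,-0.04,0],-0.01],
    [[-0.019,-0.09,0],-0.02],
    [[-0.027,-0.14,0],-0.03],
    [[-0.037,-0.19,0],-0.04],
    [[-0.047,-0.24,0],-0.05],
    [[-0.057,-0.29,0],-0.06],
    [[-0.067,-0.34,0],-0.075],
    [[-0.073,-0.37,0],-0.087],
    [[-0.077,-0.39,0],-0.087],
    [[-0.0775,-0.398,0],-0.087],
    [[-0.0775,-0.398,0],-0.087],
    [[-0.0775,-0.398,0],-0.087],
    [[-0.0775,-0.398,0],-0.087]
  ]
}}

```text
time_s: 9.5
tool_pos: [0.6005, -0.0836, 0.2706]
tool_rot: [180.0, 0.0, -168.3]
force: [0.1, -0.8, -0.4]
grip_width: 0.0395
```

```bash
cat > m.py <<'E'
from h import *
import sys
im,d,o=shot('wrist',sys.argv[1]); P=cloud('wrist',d,o)
L=(P-o['tool_pos'])@Rm(o['tool_rot'])
# key in hand: points in box around tool
m=(abs(L[...,0])<.02)&(abs(L[...,1])<.019)&(L[...,2]>-.035)&(L[...,2]<.07)
q=L[m]*1000
print('key',len(q),'z',np.percentile(q[:,2],[0,1,99,100]).round(1))
f=q[(q[:,0]>q[:,0].max()-8)]
f=np.array(q); 
for _ in range(6):
    c=np.polyfit(f[:,2],f[:,0],1); f=f[abs(np.polyval(c,f[:,2])-f[:,0])<1.5]
print('front face x=',c.round(4),len(f),'at tip z=61:',np.polyval(c,61).round(2),'head z=-8',np.polyval(c,-8).round(2),'slope deg',np.degrees(c[0]).round(2) if 0 else np.degrees(np.arctan(c[0])).round(2))
b=q[q[:,2]>25]; print('blade y',np.percentile(b[:,1],[2,50,98]).round(1) if len(b) else None,'y range by z:',[(z,q[(abs(q[:,2]-z)<4)][:,1].min().round(1),q[(abs(q[:,2]-z)<4)][:,1].max().round(1)) for z in(30,40,50,58) if (abs(q[:,2]-z)<4).any()])
# block
w=P.reshape(-1,3);w=w[np.isfinite(w[:,0])]
c0=np.array([.559,-.186]);th=np.radians(11.6);B=np.array([[np.cos(th),-np.sin(th)],[np.sin(th),np.cos(th)]])
l=(w[:,:2]-c0)@B; mm=(abs(l[:,0])<.045)&(abs(l[:,1]-.09)<.045)&(abs(w[:,2]-.04)<.004)
print('block',cv2.minAreaRect((w[mm][:,:2]*1000).astype(np.float32)),np.median(w[mm][:,2]).round(4))
t=w[(abs(w[:,2]-.1115)<.003)&(abs(l[:,0])<.08)&(abs(l[:,1])<.18)]; print('rails',cv2.minAreaRect((t[:,:2]*1000).astype(np.float32)))
mh=(abs(l[:,0])<.012)&(abs(l[:,1]-.09)<.012)&(w[:,2]<.034); print('hole',mh.sum(),np.median(l[mh],0).round(4), w[mh].min(0).round(3) if mh.any() else '')
plan((.5413,-.0985,.27),-168.4,o)
E
python3 m.py w5; python3 -c "
import cv2
cv2.imwrite('pics/w5b.png',cv2.resize(cv2.imread('pics/w5.png'),(800,600)))"
```

```text
key 2102 z [-35.  -29.2  53.2  61.1]
front face x= [4.3000e-03 4.8922e+00] 1510 at tip z=61: 5.16 head z=-8 4.86 slope deg 0.25
blade y [-6.7 -1.2  4.8] y range by z: [(30, np.float64(-6.5), np.float64(4.9)), (40, np.float64(-6.7), np.float64(5.0)), (50, np.float64(-7.0), np.float64(4.5)), (58, np.float64(-5.4), np.float64(4.6))]
block ((541.4398803710938, -99.49737548828125), (49.68993377685547, 60.2642707824707), 11.718749046325684) 0.0398
rails ((559.5511474609375, -187.72862243652344), (147.93699645996094, 320.17547607421875), 11.745997428894043)
hole 81 [0.0015 0.0878] [ 0.537 -0.108  0.008]
shift mm [61.  -2.6  0.6] turn rad 0.0016 t 9.5 tcp [ 0.6005 -0.0836  0.2706] rot [ 1.7997e+02  1.0000e-02 -1.6831e+02] F [ 0.1 -0.8 -0.4] w 0.0395
```

View pics/w5b.png

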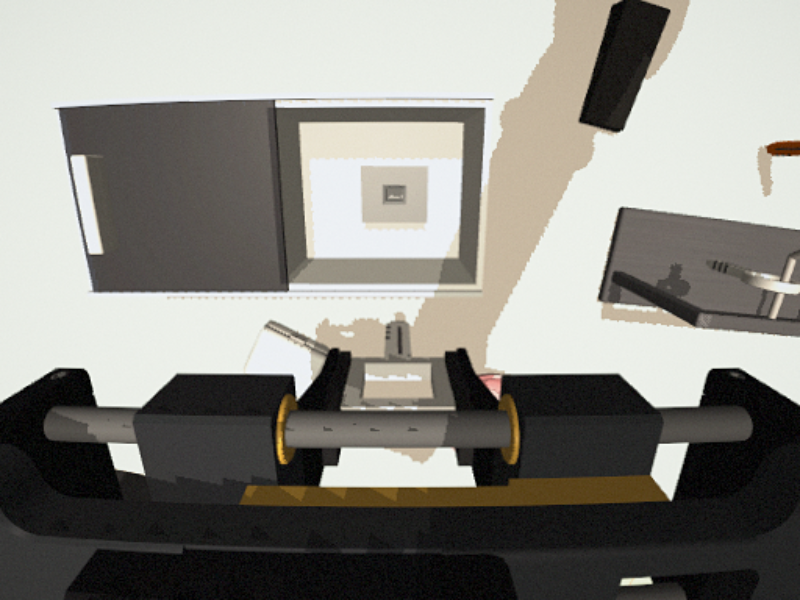

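The wrist view shows the slot at (395,194), centred on the block. The block is the right size (50 x 60 mm, top at 0.040), and the key hangs plumb in the jaws. I move over the slot and down to just above its mouth.

{"name": "move_arm", "arguments": {
  "steps": [
    [[0.02,-0.001,0],0],
    [[0.04,-0.002,0],0],
    [[0.055,-0.0027,0],0],
    [[0.06,-0.0027,0.01],0],
    [[0.06,-0.0027,0.04],0],
    [[0.06,-0.0027,0.07],0],
    [[0.06,-0.0027,0.1],0],
    [[0.06,-0.0027,0.13],0],
    [[0.06,-0.0027,0.15],0],
    [[0.06,-0.0027,0.158],0],
    [[0.06,-0.0027,0.158],0],
    [[0.06,-0.0027,0.158],0],
    [[0.06,-0.0027,0.158],0]
  ]
}}

```text
time_s: 11.18
tool_pos: [0.543, -0.0996, 0.1135]
tool_rot: [-180.0, 0.1, -168.4]
force: [-0.7, -0.8, -0.0]
grip_width: 0.0397
```

```bash
python3 m.py w6; python3 -c "
from h import *
plan((.5422,-.0983,.0715),-168.3)
shot('scene','s6')
a=cv2.imread('pics/w6.png')[130:300,150:360];b=cv2.imread('pics/s6.png')[150:300,130:290]
cv2.imwrite('pics/c6.png',np.hstack([cv2.resize(a,(420,400)),cv2.resize(b,(380,400))]))"
```

```text
key 2115 z [-34.9 -29.3  53.4  61.3]
front face x= [4.3000e-03 4.9023e+00] 1484 at tip z=61: 5.17 head z=-8 4.87 slope deg 0.25
blade y [-6.7 -1.2  4.8] y range by z: [(30, np.float64(-6.5), np.float64(4.9)), (40, np.float64(-6.8), np.float64(5.0)), (50, np.float64(-6.9), np.float64(4.5)), (58, np.float64(-6.2), np.float64(4.6))]
block ((541.1455688476562, -99.67483520507812), (49.65570068359375, 60.0540771484375), 11.812403678894043) 0.0397
rails ((550.6829833984375, -155.98968505859375), (144.11207580566406, 253.6226806640625), 11.746299743652344)
hole 143 [0.0053 0.0876] [ 0.543 -0.107  0.009]
shift mm [   1.1    1.4 -156.5] turn rad -0.0002 t 11.18 tcp [ 0.543  -0.0996  0.1135] rot [-1.7999e+02  1.0000e-01 -1.6841e+02] F [-0.7 -0.8 -0. ] w 0.0397
shift mm [ 0.5  1.4 41.9] turn rad -0.0019 t 11.22 tcp [ 0.5429 -0.0996  0.1134] rot [-1.7999e+02  9.0000e-02 -1.6841e+02] F [0.2 0.4 0.2] w 0.0397
```

View pics/c6.png

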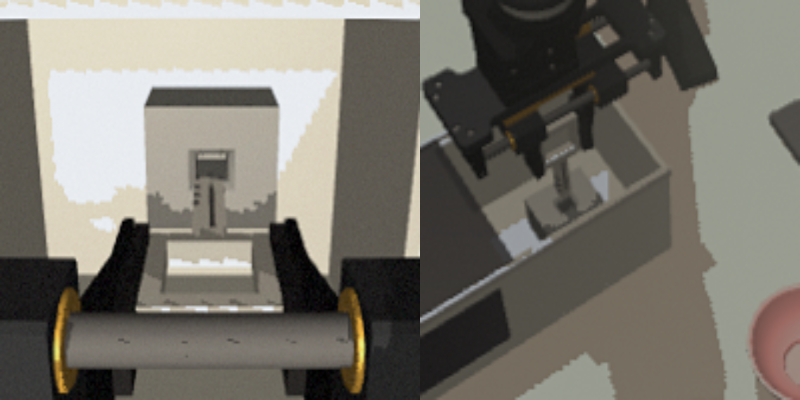

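{"name": "move_arm", "arguments": {
  "steps": [
    [[0.0008,0.0013,0],0],
    [[0.0008,0.0013,0.005],0],
    [[0.0008,0.0013,0.009],0],
    [[0.0008,0.0013,0.013],0],
    [[0.0008,0.0013,0.017],0],
    [[0.0008,0.0013,0.02],0],
    [[0.0008,0.0013,0.02],0]
  ]
}}

```text
time_s: 12.15
tool_pos: [0.5411, -0.0984, 0.0923]
tool_rot: [180.0, -0.0, -168.4]
force: [-0.4, -0.3, -1.2]
grip_width: 0.0399
```

No contact force, and the tip is inside the slot. I continue to the floor.

{"name": "move_arm", "arguments": {
  "steps": [
    [[0,0,0.004],0],
    [[0,0,0.008],0],
    [[0,0,0.012],0],
    [[0,0,0.015],0],
    [[0,0,0.018],0],
    [[0,0,0.02],0],
    [[0,0,0.021],0],
    [[0,0,0.021],0]
  ]
}}

```text
time_s: 13.15
tool_pos: [0.5414, -0.0985, 0.0717]
tool_rot: [-180.0, 0.0, -168.4]
force: [0.1, -0.8, -0.4]
grip_width: 0.0397
```

{"name": "move_arm", "arguments": {
  "steps": [
    [[0,0,0.0008],0],
    [[0,0,0.0015],0],
    [[0,0,0.0015],0]
  ]
}}

```text
time_s: 13.52
tool_pos: [0.5419, -0.0985, 0.0714]
tool_rot: [180.0, 0.1, -168.4]
force: [-1.9, 0.3, 7.9]
grip_width: 0.0393
```

{"name": "move_arm", "arguments": {
  "steps": [
    [[0,0,0],0],
    [[0,0,0],0],
    [[0,0,0],0],
    [[0,0,0],0]
  ],
  "hand": 0.25
}}

```text
time_s: 14.02
tool_pos: [0.5419, -0.0985, 0.0714]
tool_rot: [180.0, 0.1, -168.4]
force: [-2.7, 0.2, 7.4]
grip_width: 0.0398
```

{"name": "move_arm", "arguments": {
  "steps": [
    [[0,0,-0.01],0],
    [[0,0,-0.03],0],
    [[0,0,-0.06],0],
    [[0,0,-0.1],0],
    [[-0.02,0,-0.13],0],
    [[-0.04,0,-0.14],0],
    [[-0.05,0,-0.14],0],
    [[-0.05,0,-0.14],0],
    [[-0.05,0,-0.14],0]
  ]
}}

```text
time_s: 15.15
tool_pos: [0.589, -0.0888, 0.209]
tool_rot: [180.0, -0.1, -168.5]
force: [0.9, -0.4, 0.2]
grip_width: 0.0396
```

Run:
```python
from h import *
im,d,o=shot('wrist','w7'); P=cloud('wrist',d,o)
w=P.reshape(-1,3);w=w[np.isfinite(w[:,0])]
c0=np.array([.559,-.186]);th=np.radians(11.7);B=np.array([[np.cos(th),-np.sin(th)],[np.sin(th),np.cos(th)]])
l=(w[:,:2]-c0)@B; m=(abs(l[:,0])<.03)&(abs(l[:,1]-.09)<.04)&(w[:,2]>.06)&(w[:,2]<.13)
print('key',m.sum(),'z',np.percentile(w[m][:,2],[50,90,98,100]).round(4),cv2.minAreaRect((w[m&(w[:,2]>.094)][:,:2]*1000).astype(np.float32)))
m=(abs(l[:,0])<.05)&(l[:,1]>-.17)&(l[:,1]<-.09)&(w[:,2]>.128)&(w[:,2]<.14)
print('handle wrist',m.sum(),cv2.minAreaRect((w[m][:,:2]*1000).astype(np.float32)) if m.sum()>5 else '')
im,d,o2=shot('top'); w=cloud('top',d,o2).reshape(-1,3); w=w[np.isfinite(w[:,0])]; l=(w[:,:2]-c0)@B
m=(abs(l[:,0])<.05)&(l[:,1]>-.17)&(l[:,1]<-.09)&(w[:,2]>.128)&(w[:,2]<.14)
print('handle top',m.sum(),cv2.minAreaRect((w[m][:,:2]*1000).astype(np.float32)))
plan((.59,-.35,.26),-168.3,o)
b=cv2.imread('pics/w7.png'); cv2.imwrite('pics/w7b.png',cv2.resize(b,(800,600)))
```

```text
Traceback (most recent call last):
IndexError: index -1 is out of bounds for axis 0 with size 0
```

My mistake: closure 0.25 is only about 33 mm of opening, so the key was never released and came back up in the jaws. I should have checked the width before lifting. I check its seat in the hand and then repeat the insertion.

```bash
python3 m.py w8; python3 -c "
from h import *
plan((.5415,-.0985,.113),-168.35)"
```

```text
key 2112 z [-35.  -29.3  53.1  61. ]
front face x= [3.7000e-03 4.8875e+00] 1492 at tip z=61: 5.11 head z=-8 4.86 slope deg 0.21
blade y [-6.7 -1.2  4.8] y range by z: [(30, np.float64(-6.5), np.float64(4.8)), (40, np.float64(-6.8), np.float64(5.0)), (50, np.float64(-7.0), np.float64(4.6)), (58, np.float64(-6.2), np.float64(4.6))]
block ((541.9366455078125, -99.47538757324219), (50.06795120239258, 60.19649887084961), 11.599424362182617) 0.0398
rails ((559.8287353515625, -188.0945587158203), (149.0616912841797, 319.0840148925781), 11.548287391662598)
hole 110 [0.0033 0.088 ] [ 0.538 -0.108  0.007]
shift mm [ 48.9   0.1 -60.7] turn rad -0.001 t 15.2 tcp [ 0.5892 -0.0888  0.2092] rot [ 1.7998e+02 -1.0000e-01 -1.6846e+02] F [-0.5  0.2 -1. ] w 0.0397
shift mm [48.7  0.  96.5] turn rad -0.0018 t 15.25 tcp [ 0.5893 -0.0888  0.2095] rot [ 1.7998e+02 -7.0000e-02 -1.6845e+02] F [-0.5  0.3  0.3] w 0.0396
```

{"name": "move_arm", "arguments": {
  "steps": [
    [[0.02,0,0.01],0],
    [[0.04,0,0.03],0],
    [[0.0495,0,0.06],0],
    [[0.0495,0,0.085],0],
    [[0.0495,0,0.098],0],
    [[0.0495,0,0.102],0],
    [[0.0495,0,0.107],0],
    [[0.0495,0,0.112],0],
    [[0.0495,0,0.117],0],
    [[0.0495,0,0.122],0],
    [[0.0495,0,0.127],0],
    [[0.0495,0,0.132],0],
    [[0.0495,0,0.136],0],
    [[0.0495,0,0.138],0],
    [[0.0495,0,0.1385],0],
    [[0.0495,0,0.1392],0],
    [[0.0495,0,0.1392],0],
    [[0.0495,0,0.1392],0]
  ]
}}

```text
time_s: 17.5
tool_pos: [0.542, -0.0983, 0.0714]
tool_rot: [180.0, 0.0, -168.4]
force: [-1.5, 0.6, 4.6]
grip_width: 0.0396
```

Touching the floor at the same height, 0.0714, so it is fully home. I release with closure -0.4 (about 61 mm) and check the width before lifting.

{"name": "move_arm", "arguments": {
  "steps": [
    [[0,0,0],0],
    [[0,0,0],0],
    [[0,0,0],0],
    [[0,0,0],0]
  ],
  "hand": -0.4
}}

```text
time_s: 18.0
tool_pos: [0.5416, -0.0984, 0.0707]
tool_rot: [180.0, -0.0, -168.4]
force: [0.5, 1.2, -0.1]
grip_width: 0.0601
```

{"name": "move_arm", "arguments": {
  "steps": [
    [[0,0,-0.01],0],
    [[0,0,-0.03],0],
    [[0,0,-0.06],0],
    [[0,0,-0.1],0],
    [[-0.02,0,-0.13],0],
    [[-0.04,0,-0.14],0],
    [[-0.05,0,-0.14],0],
    [[-0.05,0,-0.14],0],
    [[-0.05,0,-0.14],0]
  ]
}}

```text
time_s: 19.12
tool_pos: [0.5896, -0.0887, 0.21]
tool_rot: [180.0, -0.1, -168.5]
force: [0.3, -0.2, 0.5]
grip_width: 0.0608
```

```bash
cat > k.py <<'E'
from h import *
im,d,o=shot('wrist','w9'); P=cloud('wrist',d,o)
w=P.reshape(-1,3);w=w[np.isfinite(w[:,0])]
c0=np.array([.559,-.186]);th=np.radians(11.7);B=np.array([[np.cos(th),-np.sin(th)],[np.sin(th),np.cos(th)]])
l=(w[:,:2]-c0)@B; m=(abs(l[:,0])<.03)&(abs(l[:,1]-.09)<.04)&(w[:,2]>.06)&(w[:,2]<.13)
if m.sum()>20: print('key',m.sum(),'z',np.percentile(w[m][:,2],[50,90,98,100]).round(4),cv2.minAreaRect((w[m&(w[:,2]>.094)][:,:2]*1000).astype(np.float32)))
for cam in('wrist','top'):
    im,d,o=shot(cam); w=cloud(cam,d,o).reshape(-1,3); w=w[np.isfinite(w[:,0])]; l=(w[:,:2]-c0)@B
    m=(abs(l[:,0])<.05)&(l[:,1]>-.17)&(l[:,1]<-.09)&(w[:,2]>.128)&(w[:,2]<.14)
    if m.sum()>5: print('handle',cam,m.sum(),cv2.minAreaRect((w[m][:,:2]*1000).astype(np.float32)),np.percentile(l[m][:,1],[2,50,98]).round(4))
plan((.594,-.355,.20),-168.4)
b=cv2.imread('pics/w9.png'); cv2.imwrite('pics/w9b.png',cv2.resize(b,(800,600)))
E
python3 k.py
```

```text
key 490 z [0.0994 0.1006 0.1011 0.1016] ((541.4526977539062, -99.25733947753906), (8.110157012939453, 38.62944412231445), 11.686635971069336)
handle wrist 1185 ((585.7115478515625, -313.1820373535156), (70.9822769165039, 14.8766508102417), 11.13161849975586) [-0.1357 -0.1275 -0.1238]
shift mm [  49.4 -261.8   10.4] turn rad -0.0008 t 19.27 tcp [ 0.59   -0.0886  0.2105] rot [ 1.7998e+02 -4.0000e-02 -1.6845e+02] F [-0.9 -0.1  0. ] w 0.0611
```

View pics/w9b.png

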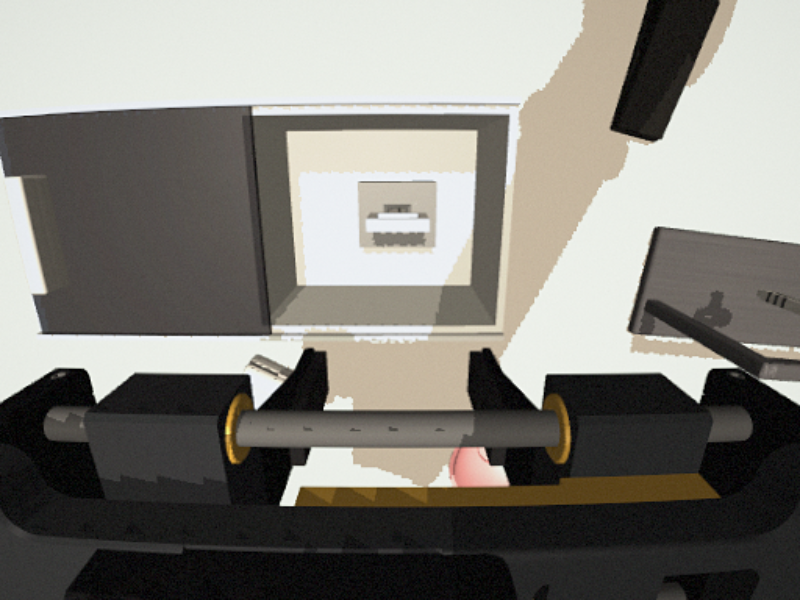

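The key stands upright in the slot at (398,222), with its head top at 0.100 to 0.101, so it is home. The handle is at (0.585, -0.3125). Next I go to the handle and grip it.

{"name": "move_arm", "arguments": {
  "steps": [
    [[0.01,-0.04,0],0],
    [[0.022,-0.09,0],0],
    [[0.034,-0.14,0],0],
    [[0.044,-0.19,0],0],
    [[0.049,-0.213,0],0],
    [[0.0496,-0.218,0.01],0],
    [[0.0496,-0.218,0.03],0],
    [[0.0496,-0.218,0.055],0],
    [[0.0496,-0.218,0.075],0],
    [[0.0496,-0.218,0.0845],0],
    [[0.0496,-0.218,0.0865],0],
    [[0.0496,-0.218,0.0865],0]
  ]
}}

```text
time_s: 20.78
tool_pos: [0.5863, -0.312, 0.125]
tool_rot: [-180.0, 0.1, -168.4]
force: [0.3, -0.3, 0.2]
grip_width: 0.061
```

{"name": "move_arm", "arguments": {
  "steps": [
    [[0,0,0],0],
    [[0,0,0],0],
    [[0,0,0],0],
    [[0,0,0],0],
    [[0,0,0],0],
    [[0,0,0],0],
    [[0,0,0],0],
    [[0,0,0],0]
  ],
  "hand": 1,
  "squeeze": 10
}}

```text
time_s: 21.78
tool_pos: [0.5859, -0.312, 0.1243]
tool_rot: [-180.0, 0.0, -168.4]
force: [1.1, 0.7, 0.3]
grip_width: 0.012
```

```bash
python3 -c "
from h import *
th=np.radians(11.7);u=np.array([-np.sin(th),np.cos(th)])
e=np.array([.559,-.1865])+u*.025; print(e); plan((*e,.124),-168.4)"
```

```text
[ 0.55393032 -0.16201943]
shift mm [  1.2 153.3   0.3] turn rad -0.0003 t 21.77 tcp [ 0.5859 -0.312   0.1243] rot [-1.7999e+02  1.0000e-02 -1.6842e+02] F [1.1 0.7 0.3] w 0.012
```

Gripped, with a width of 12.0 mm. I slide about 150 mm, then finish against the stop while watching the force.

{"name": "move_arm", "arguments": {
  "steps": [
    [[0,0.008,0],0],
    [[0,0.02,0],0],
    [[0,0.035,0],0],
    [[0,0.05,0],0],
    [[0,0.065,0],0],
    [[0,0.08,0],0],
    [[0,0.095,0],0],
    [[0,0.11,0],0],
    [[0,0.125,0],0],
    [[0,0.137,0],0],
    [[0,0.145,0],0],
    [[0,0.149,0],0],
    [[0,0.149,0],0],
    [[0,0.149,0],0]
  ]
}}

```text
time_s: 23.52
tool_pos: [0.5558, -0.1657, 0.1243]
tool_rot: [180.0, -0.0, -168.4]
force: [-1.5, 0.8, 0.1]
grip_width: 0.0122
```

{"name": "move_arm", "arguments": {
  "steps": [
    [[0,0.001,0],0],
    [[0,0.002,0],0],
    [[0,0.003,0],0],
    [[0,0.003,0],0]
  ]
}}

```text
time_s: 24.02
tool_pos: [0.5553, -0.163, 0.1243]
tool_rot: [-180.0, -0.0, -168.4]
force: [-0.4, -0.6, -0.6]
grip_width: 0.0121
```

{"name": "move_arm", "arguments": {
  "steps": [
    [[0,0.001,0],0],
    [[0,0.002,0],0],
    [[0,0.003,0],0],
    [[0,0.003,0],0]
  ]
}}

```text
time_s: 24.52
tool_pos: [0.5551, -0.1624, 0.1243]
tool_rot: [-179.8, 0.1, -168.5]
force: [2.3, -6.8, -4.9]
grip_width: 0.0118
```

The stop is reached: -7 N, and the TCP is at the expected shut position. I press 1 mm more to make sure, release and lift away.

{"name": "move_arm", "arguments": {
  "steps": [
    [[0,0.001,0],0],
    [[0,0.001,0],0],
    [[0,0.001,0],0]
  ]
}}

```text
time_s: 24.9
tool_pos: [0.5551, -0.1624, 0.1243]
tool_rot: [-179.7, 0.1, -168.5]
force: [3.0, -7.7, -6.7]
grip_width: 0.0122
```

{"name": "move_arm", "arguments": {
  "steps": [
    [[0,0,0],0],
    [[0,0,0],0],
    [[0,0,0],0],
    [[0,0,0],0]
  ],
  "hand": -0.3
}}

```text
time_s: 25.4
tool_pos: [0.5548, -0.1583, 0.1245]
tool_rot: [180.0, 0.0, -168.4]
force: [-0.0, -0.0, -0.5]
grip_width: 0.044
```

{"name": "move_arm", "arguments": {
  "steps": [
    [[0,0,-0.01],0],
    [[0,0,-0.03],0],
    [[0,0,-0.07],0],
    [[0,0,-0.11],0],
    [[-0.03,0,-0.14],0],
    [[-0.07,0,-0.16],0],
    [[-0.08,0,-0.16],0],
    [[-0.08,0,-0.16],0],
    [[-0.08,0,-0.16],0]
  ]
}}

```text
time_s: 26.52
tool_pos: [0.6315, -0.1438, 0.2837]
tool_rot: [180.0, -0.1, -168.5]
force: [-0.1, -0.8, -0.0]
grip_width: 0.0564
```

Run:
```python
from h import *
c0=np.array([.559,-.1865]);th=np.radians(11.7);B=np.array([[np.cos(th),-np.sin(th)],[np.sin(th),np.cos(th)]])
for cam in('wrist','scene'):
    im,d,o=shot(cam,cam+'10'); w=cloud(cam,d,o).reshape(-1,3); w=w[np.isfinite(w[:,0])]; l=(w[:,:2]-c0)@B
    m=(abs(l[:,0])<.05)&(abs(l[:,1])<.17)&(w[:,2]>.128)&(w[:,2]<.14)
    if m.sum()>5: print('handle',cam,m.sum(),np.percentile(l[m],[2,50,98],axis=0).round(4).tolist())
o=env.get_obs(); print(o['time_s'],o['force'],o['tool_pos'],o['grip_width'])
a=cv2.imread('pics/wrist10.png'); b=cv2.imread('pics/scene10.png')
cv2.imwrite('pics/c10.png',np.hstack([cv2.resize(a,(400,300)),cv2.resize(b,(400,300))]))
```

```text
handle wrist 732 [[-0.0327, 0.0177], [-0.0017, 0.024], [0.0343, 0.0295]]
handle scene 189 [[-0.0316, 0.0187], [0.004, 0.0242], [0.0347, 0.0304]]
26.625 [-0.2050686  -0.689817    0.43361036] [ 0.63177221 -0.14366594  0.28413399] 0.056116961604327435
```

View pics/c10.png

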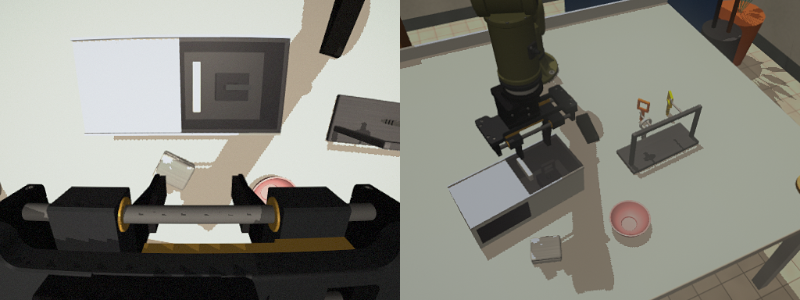

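The door is shut: the handle reads y = 24 mm against 25 mm, and the pane's edge is flush with the cabinet's end at (289,40 to 130). The key is visible through the glass in its block at (232,87). The round key is still on its hook and the bystanders are in place.

```bash
python3 -c "
from cell import env
print(env.sign_off())"
```

```text
the job is handed in; nothing more can be done
None
```

The square-headed key now stands blade down in the slot, released, with the glass door shut over it. I handed the job in at about 27 s; no verdict was reported.

- **First release failed:** I set too small a jaw opening, so the key came back up with the gripper. I put it back in and checked that the jaws were open before lifting away.
- **Key:** after release it stood upright. Its head top measured 0.100–0.101 m (0.100 m means fully home), and the jaws had met the slot floor with about 5 N.
- **Door:** it stopped against about 8 N when pressed, with no further movement. The handle then measured y = 24 mm against the nominal 25 mm, which is within the camera calibration. The pane's edge looked flush with the cabinet's end.
- **Other things:** in the last picture the round key was still on its hook and the other things on the shelf looked unmoved; I did not measure them. The gripper was clear of everything.

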